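# Stow the calculator and stapler in the desk tray

## Task

Put the packing-desk kit away in the blue T-shaped tray. Slide the calculator along the table, never lifting it, in through the tray's flared mouth and fully home against the back of the long bay; then lay the red stapler, on its base, in the cross compartment in front of it so that it shuts the calculator in. Set the stapler down rather than dropping it, and leave the label roll, the marker and the eraser where they are.

Things in the scene. Friction and masses are not known exactly. Their poses are not given: they have to be found in the camera images.
- tray: Blue plastic T-shaped tray frame fixed to the table; walls 12 mm high, 8 mm thick, dark liner between them. No raised floor: things in it stand at table height (z = 0). Origin at table height on the centre line, where the long bay meets the cross compartment; x points into the bay (slide-in direction, roughly to the robot's left), z up. Outside the walls only screw ears, 6 mm high.
- bay (a point): Where the calculator's centre (underside) lies when it touches the back wall: tray x = 64 mm, y = 0; axes as the tray's. The bay spans tray x 0 to 124 mm (inner face of the back wall) and y -39.5 to +39.5 mm; its entrance corners are rounded, radius 8 mm.
- cross (a point): Middle of the cross compartment, at table height, where the stapler's centre belongs: tray x = -22 mm, y = 0; axes as the tray's. The compartment spans tray x -44 to 0 mm and y -80 to +80 mm, closed at both ends; the stapler's length goes along y, either way round. The calculator passes across it on its way in.
- mouth (a point): Middle of the tray's mouth, at table height: tray x = -48 mm, y = 0; axes as the tray's. The mouth is a 76 mm wide gap in the front lip (tray x -52 to -44 mm); two wings flare out from it to tray x = -88 mm, where they are about 120 mm apart.
- calculator: Grey desk calculator lying face up, 120 mm (its x) by 68 mm (its y); solid to 14 mm high, keys seen to 18 mm; about 0.11 kg. Origin at the centre of its underside, z up. It starts in front of the tray's mouth with a short end roughly towards it, but off to one side and turned. Either end may go in first.
- stapler: Red and black desk stapler standing on its base, 150 mm long (its x), 34 mm wide (its y) over the base, 46 mm high, about 0.22 kg. The base is 8 mm high; the red upper arm, 28 mm wide, spans z = 17 to 46 mm, the best place to grip it across y near the middle; the arm does not move. Origin at the centre of its underside, z up. It starts left of the tray or right of the calculator, at the place which the label roll does not take.
- label_roll: Bystander: white label roll standing on end, 69 mm in diameter, 60 mm high. Origin at the centre of its underside.
- marker: Bystander: black-capped white marker lying down, 137 mm long (its x), 18 mm thick. Origin at its middle, underneath.
- eraser: Bystander: blue and white eraser, 23 x 42 x 13 mm. Origin at the centre of its underside.
There are look-alikes about, which are no part of the job. Leave any yellow look-alike of the stapler alone. Several things have the shape of the calculator; the one meant has the colours described above.

How it is judged:
By the outcome, as a careful person would: the job done as asked, in the order asked, and still so for the second after the job is handed in, with the robot touching nothing.
It also fails if it takes over 70 s, if anything falls off the work surface, if the arm or the gripper's body presses on something with over 40 N, if the wrist force passes 120 N, or if a joint passes its speed limit or range.

## Robot

A 6-joint arm with a two-finger parallel gripper is mounted at the origin on a cart in front of the work surface, level with it; the furniture and walls round the work are solid. World frame = base frame: x ahead of the robot, y to its left, z up, the work surface at z = 0. Lengths are in m, angles in rad, forces in N, time in s.
With the tool pointing down it reaches from about 0.25 to 0.775 m from the base axis. Payload 4 kg.
Tool frame: the origin (TCP) lies at the very end of the fingers, on their centre line; the grasp point (between the pads) lies 19 mm behind it; z points along the fingers, y is the line along which they close (so a half turn about z gives the same grasp; the last joint's range is limited). The gripper opens to 94 mm and grips with 3 to 60 N. Pads are 16 mm wide; open, the fingers measure 119 mm over their backs; the gripper's body (75 mm by 177 mm) begins 78 mm behind the grasp point.
Start: joints at [-1.409, 0.087, 1.371, -0, 1.684, -0.103], TCP at [0.144, -0.531, 0.206] pointing down, gripper open.
Joint ranges: [-3.1, 3.1], [-0.76, 2.03], [0.27, 2.55], [-1.08, 4.22], [0.17, 2.65], [-2.57, 2.57]. Speed limits (rad/s): [2.79, 2.79, 3.14, 3.14, 3.14, 3.14].

## Interface

Orientations are given as [roll, pitch, yaw] about the fixed x, y, z axes, in that order (R = Rz(yaw) Ry(pitch) Rx(roll)).
In Python, from bench import robot, vision gives the robot as it stands.
- The arm moves only by the shell command python3 -m crank 'ROWS'. ROWS is JSON, a list of rows, each a list of 3 entries, a list of its own where there are three numbers: the closure, from 0 (fully open) to 1 (shut), then the shift along the tool's x, y, z in m, then the turn, a rotation vector about the tool's x, y, z in degrees. A call has 1 to 8 rows; each row shifts and turns the commanded pose from where the row before left it, along the tool's axes as they then stand; what a row does not reach is not made up. A row lasts 1/10 s, in which the tool goes at most 50 mm and 8.59 degrees, less where a joint would pass 70% of its speed; a pose out of reach is approached as far as the arm can. A call with a gripper value outside its range is refused whole. The fingers move at their own pace and stop on an object; the grip force is fixed at half the most. Time passes only in rows, so rows that do not move let the fingers close. It gives the time, the measured TCP pose, the force, the opening and the grip force at its end, in the units of the state.
- robot.get_obs(): the state, without advancing time (a new reading comes with each control period).
- vision.snapshot(name): name is "scene" or "top" or "wrist"; returns a dict with "color" (420x560x3 uint8, red, green, blue), "z_map" (420x560 float32, m along the optical axis (not along the pixel's ray), 0 where there is no reading), "fx", "fy", "cx", "cy" (pixels), "R" (3x3) and "t" (3): a world point X has camera coordinates R X + t. Camera axes: x right, y down, z forward; pixel columns grow to the right and rows downward; lengths in m; the calibration is good to about 2 mm. The wrist camera is an equidistant fisheye: a pixel r from the principal point sees the ray r / f radians off the axis. A picture is of the moment at which its call begins.
- robot.close_job(): hands the job in; it is judged then, once.
The state is a dict: "time": time; "joint_positions": joint angles; "qvel": joint speeds; "joint_torque": joint torques, N m; "tool_pos": TCP position; "ee_rot": TCP orientation; "wrist_force": force on the tool from outside, world axes, zero at the start; "wrist_torque": the same for the moment, N m; "width": finger opening in m; "finger_force": force on a finger pad.
Only numpy, scipy, OpenCV 4.12 (cv2) and the standard library are available. Lean on these libraries where they do the work, as an engineer would, in place of code of your own. Each camera call takes 0.05 s, during which the arm holds its last target. There are 200 camera calls.

## Working session

There is one attempt and no reset: what is moved stays moved. The work goes in short steps, Python scripts to look and compute and a shell command to move; the robot and the scene stay as the last step left them, time stands still between calls to the robot, and variables do not carry over. Pictures are saved under pics/ and viewed, at most 10 in all, crops included, and the job is handed in when it is done.

```bash
ls; mkdir -p pics
python3 - <<'E'
from bench import robot, vision
import cv2,numpy as np
o=robot.get_obs();print(o)
for n in ("top","scene"):
    s=vision.snapshot(n);np.savez('pics/'+n+'0.npz',**s)
    cv2.imwrite(f'pics/{n}0.png',s['color'][:,:,::-1])
    print(n,s['fx'],s['cx'],s['cy'],s['R'],s['t'])
E
```

```text
pics
{'time': 0.0, 'joint_positions': array([-1.40909340e+00,  8.79875808e-02,  1.37224818e+00, -6.92859216e-06,
        1.68355537e+00, -1.03135231e-01]), 'qvel': array([ 1.28265138e-03,  9.55657166e-04, -5.51769116e-04, -7.10918263e-05,
       -3.79254803e-04,  2.04893909e-03]), 'joint_torque': array([-6.01548836e-04, -3.40187144e+01, -3.02424073e+01,  7.17785326e-02,
        3.28665320e-02, -1.51470349e-04]), 'tool_pos': array([ 0.14385233, -0.53030173,  0.20428943]), 'ee_rot': array([-3.13940515e+00, -2.19488730e-04,  2.64837142e-01]), 'wrist_force': array([-0.82699676,  0.05467493,  1.04144296]), 'wrist_torque': array([ 0.03083106, -0.00982045, -0.06888063]), 'finger_force': 0.0, 'width': 0.09383521882378845}
top 460.96665850812064 271.29478044491447 208.10797560264913 [[-0.02262961 -0.99968557 -0.01080145]
 [-0.98772461  0.02402655 -0.15434645]
 [ 0.15455744  0.00717606 -0.98795774]] [-0.05556882  0.55157726  1.28183267]
scene 497.39835014413825 276.1961258314834 211.29926004076654 [[-0.99988305 -0.0141197   0.00587484]
 [-0.01519316  0.87327587 -0.48698914]
 [ 0.00174578 -0.48702144 -0.87338827]] [0.57614071 0.08277149 1.84677454]
```

View pics/top0.png

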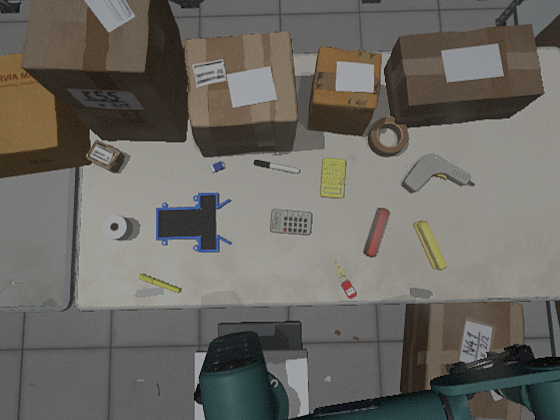

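View pics/scene0.png

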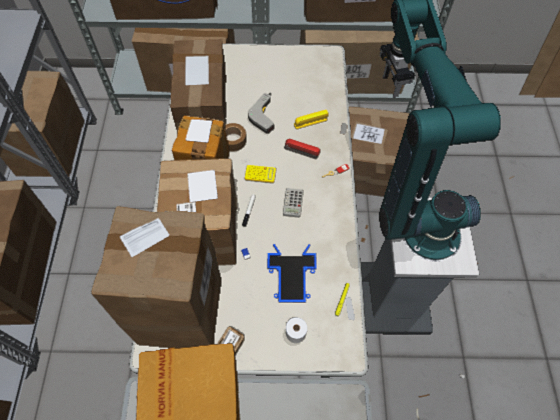

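The top view shows the tray at px (190,222) with its mouth facing right, the grey calculator at (291,221), the red stapler at (377,232), the label roll at (118,228), the marker at (276,166) and the eraser at (218,167). The scene view agrees.

```bash
cat > h.py <<'E'
import numpy as np, cv2
def cast(s,uv,z,fish=False):
    uv=np.atleast_2d(np.asarray(uv,float)); d=np.c_[(uv[:,0]-s['cx'])/s['fx'],(uv[:,1]-s['cy'])/s['fy'],np.ones(len(uv))]
    if fish:
        r=np.hypot(d[:,0],d[:,1])+1e-12; d=np.c_[d[:,:2]*(np.sin(r)/r)[:,None],np.cos(r)]
    R,t=s['R'],s['t']; c=-R.T@t; w=d@R
    return c+w*((z-c[2])/w[:,2])[:,None]
def big(m,n=1,amin=30):
    cs=cv2.findContours(m.astype(np.uint8),cv2.RETR_EXTERNAL,cv2.CHAIN_APPROX_NONE)[0]
    return [c[:,0] for c in sorted(cs,key=cv2.contourArea)[::-1][:n]]
def rect(P):
    (c,sz,a)=cv2.minAreaRect((P[:,:2]*1000).astype(np.float32)); 
    if sz[0]<sz[1]: sz=sz[::-1]; a+=90
    return np.round(c,1),np.round(sz,1),round((a+90)%180-90,1)   # mm, long-axis angle deg
E
python3 - <<'E'
from h import *
s=dict(np.load('pics/top0.npz')); hsv=cv2.cvtColor(s['color'],cv2.COLOR_RGB2HSV).astype(int);H,S,V=hsv[...,0],hsv[...,1],hsv[...,2]
roi=np.zeros(H.shape,bool);roi[150:300,80:480]=1
blue=roi&(H>100)&(H<130)&(S>120)&(V>60)
red=roi&((H<8)|(H>172))&(S>90)
red[:, :360]=0
print('red',rect(cast(s,big(red)[0],.03)))
b=big(blue)[0];print('tray blue',rect(cast(s,b,.012)), b.min(0),b.max(0))
liner=roi&(V<60); l=[c for c in big(liner,3)];
for c in l: print('dark',c.min(0),c.max(0),rect(cast(s,c,0.0)))
sub=s['color'][205:240,265:318]; bg=np.median(s['color'][240:260,265:318].reshape(-1,3),0); print('bg',bg)
d=np.abs(s['color'].astype(int)-bg).sum(2)>45; m=np.zeros(H.shape,bool); m[200:245,260:322]=d[200:245,260:322]
c=big(m)[0];print('calc',rect(cast(s,c,.012)),c.min(0),c.max(0))
cv2.imwrite('pics/crop.png',cv2.resize(s['color'][180:262,145:405,::-1],None,fx=3,fy=3,interpolation=2))
# angle of tray: fit bay sides
E
```

```text
red (array([ 474.3, -371.5]), array([143.8,  24.9]), -22.1)
tray blue (array([518.4, 162.9]), array([215.8, 173.6]), -89.1) [156 193] [230 251]
dark [159 196] [215 248] (array([520.7, 182.4]), array([166.6, 155.8]), 89.8)
dark [201 150] [279 156] (array([727.8,  22.9]), array([236.4,  18.7]), 88.5)
dark [110 153] [124 171] (array([706.6, 392.1]), array([61., 22.]), -29.4)
bg [153. 151. 145.]
calc (array([ 513.3, -124.6]), array([123.6,  73.5]), 83.9) [270 208] [312 235]
```

View pics/crop.png

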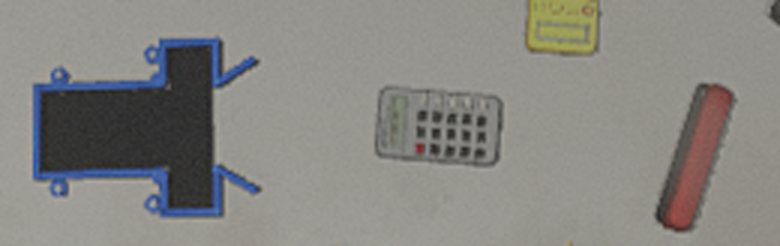

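```bash
R='' ; python3 -m crank '[[0,[0.034,-0.0256,-0.007],[0,0,0]],[0,[0.034,-0.0256,-0.007],[0,0,0]],[0,[0.034,-0.0256,-0.007],[0,0,0]],[0,[0.034,-0.0256,-0.007],[0,0,0]],[0,[0.034,-0.0256,-0.007],[0,0,0]],[0,[0.034,-0.0256,-0.007],[0,0,0]],[0,[0.034,-0.0256,-0.007],[0,0,0]]]'
python3 -m crank '[[0,[0.034,-0.0256,-0.007],[0,0,0]],[0,[0.034,-0.0256,-0.007],[0,0,0]],[0,[0.034,-0.0256,-0.007],[0,0,0]],[0,[0.034,-0.0256,-0.007],[0,0,0]],[0,[0.034,-0.0256,-0.007],[0,0,0]],[0,[0.034,-0.0256,-0.007],[0,0,0]],[0,[0.034,-0.0256,-0.007],[0,0,0]]]'
python3 -m crank '[[0,[0,0,0],[0,0,-8.5]],[0,[0,0,0],[0,0,-8.5]],[0,[0,0,0],[0,0,-8.5]],[0,[0,0,0],[0,0,-8.5]],[0,[0,0,0],[0,0,-8.5]],[0,[0,0,0],[0,0,-8.5]],[0,[0,0,0],[0,0,-8.5]],[0,[0,0,0],[0,0,-8.5]]]'
python3 -m crank '[[0,[0,0,0],[0,0,0]],[0,[0,0,0],[0,0,0]],[0,[0,0,0],[0,0,0]]]'
python3 - <<'E'
from bench import robot, vision
import cv2,numpy as np
s=vision.snapshot("wrist");np.savez('pics/w1.npz',**s)
cv2.imwrite('pics/w1.png',s['color'][:,:,::-1]);print(s['fx'],s['cx'],s['cy'],-s['R'].T@s['t'],s['R'])
E
```

```text
time: 0.8
tool_pos: [0.3273, -0.2939, 0.2543]
ee_rot: [-3.141, 0.0, 0.264]
wrist_force: [1.0, 0.6, 0.0]
width: 0.0941
finger_force: 0.0
time: 1.5
tool_pos: [0.5102, -0.0587, 0.3033]
ee_rot: [-3.142, 0.001, 0.265]
wrist_force: [0.4, -0.0, -1.1]
width: 0.0939
finger_force: 0.0
time: 2.3
tool_pos: [0.5093, -0.0603, 0.3028]
ee_rot: [-3.14, -0.0, 1.458]
wrist_force: [-0.5, -0.9, 0.6]
width: 0.0939
finger_force: 0.0
time: 2.6
tool_pos: [0.5095, -0.0603, 0.3032]
ee_rot: [-3.141, 0.0, 1.45]
wrist_force: [0.0, 0.5, 0.3]
width: 0.0938
finger_force: 0.0
325.19226210127806 271.7504152667271 210.7079623349167 [0.52022336 0.02175012 0.48354896] [[ 9.92766831e-01 -1.20058350e-01 -1.11304885e-04]
 [-1.15095718e-01 -9.51993627e-01  2.83656675e-01]
 [-3.41613138e-02 -2.81592127e-01 -9.58925898e-01]]
```

View pics/w1.png

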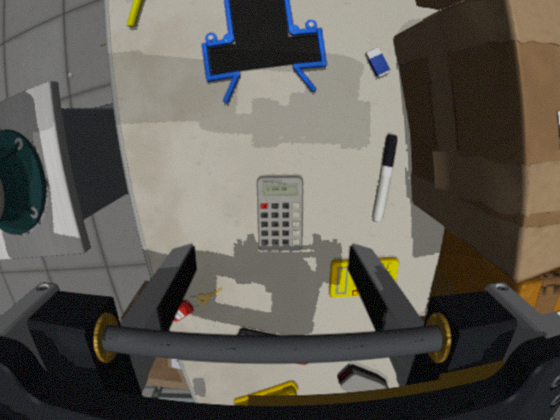

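The wrist view shows the calculator at px (280,213), its far end up and slightly turned, and the tray mouth at about (268,85). I'll measure both from here.

```bash
cat >> h.py <<'E'
def hs(s):
    h=cv2.cvtColor(s['color'],cv2.COLOR_RGB2HSV).astype(int); return h[...,0],h[...,1],h[...,2]
def heights(s,fish=True):
    v,u=np.mgrid[:420,:560]; x=(u-s['cx'])/s['fx'];y=(v-s['cy'])/s['fy'];r=np.hypot(x,y)+1e-9
    k=np.tan(np.minimum(r,1.4))/r if fish else 1
    P=np.stack([x*k,y*k,np.ones_like(x)],-1)*s['z_map'][...,None]
    return (P-s['t'])@s['R']
def box(m,a,b,c,d): o=np.zeros_like(m);o[a:b,c:d]=m[a:b,c:d];return o
E
python3 - <<'E'
from h import *
s=dict(np.load('pics/w1.npz'));H,S,V=hs(s);W=heights(s)
print('table z',np.median(W[120:160,270:300,2]),W[120:160,270:300,2].std(),'calc z',np.median(W[190:235,265:295,2]))
m=box((W[...,2]>.008),165,256,245,315);c=big(m)[0];print('calc depth',rect(W[c[:,1],c[:,0]]),c.min(0),c.max(0))
bg=np.median(s['color'][140:170,260:300].reshape(-1,3),0)
m=box(np.abs(s['color']-bg).sum(2)>60,165,232,245,315);c=big(m)[0];print('calc col',rect(cast(s,c,.012,1)),c.min(0),c.max(0),bg)
blue=box((H>100)&(H<130)&(S>120)&(V>60),0,110,190,340);ys,xs=np.nonzero(blue)
P=cast(s,np.c_[xs,ys],.012,1)
# lip: front lip tray x -52..-44 ; print extents per x-bins (world)
c=big(blue)[0]; Q=cast(s,c,.012,1)*1000
for y0 in range(20,180,10):
    k=(P[:,1]*1000>=y0)&(P[:,1]*1000<y0+10)
    if k.sum(): x=np.sort(P[k,0]*1000); g=np.diff(x); j=np.argmax(g); print(y0,x[0].round(1),x[j].round(1),x[j+1].round(1),x[-1].round(1))
E
```

```text
table z 0.0010630475986245986 0.04163803599529556 calc z 0.016084572875761795
calc depth (array([518.9, -80.9]), array([204.6,  68.9]), 84.1) [257 175] [302 251]
calc col (array([ 516.8, -106.5]), array([89.1, 71. ]), 83.2) [256 174] [303 231] [175. 170. 158.]
50 453.9 463.1 578.3 586.9
60 455.9 468.6 572.2 585.7
70 463.1 475.8 566.1 578.3
80 434.5 481.3 560.1 603.7
90 433.2 481.7 559.0 607.3
100 433.2 441.2 599.3 607.2
110 433.0 441.2 598.7 607.2
120 432.8 440.7 598.3 607.0
130 432.8 474.2 575.2 606.7
140 433.0 481.1 558.6 606.5
150 438.9 481.4 557.8 600.3
160 473.0 480.5 557.9 596.7
170 473.3 481.0 557.9 566.1
```

```bash
python3 -m crank '[[0,[-0.034,0.0044,0],[0,0,0]],[0,[-0.034,0.0044,0],[0,0,0]],[0,[-0.034,0.0044,0],[0,0,0]],[0,[0,0,0.045],[0,0,0]],[0,[0,0,0.045],[0,0,0]],[0,[0,0,0.045],[0,0,0]],[0,[0,0,0.045],[0,0,0]],[0,[0,0,0.045],[0,0,0]]]'
python3 -m crank '[[0,[0,0,0.020],[0,0,0]],[0,[0,0,0],[0,0,0]],[0,[0,0,0],[0,0,0]]]'
python3 - <<'E'
from bench import robot, vision
from h import *
s=vision.snapshot("wrist");np.savez('pics/w2.npz',**s)
o=robot.get_obs();print(o['tool_pos'],o['ee_rot'])
cv2.imwrite('pics/w2.png',s['color'][:,:,::-1])
E
```

```text
time: 3.45
tool_pos: [0.5104, -0.1632, 0.0769]
ee_rot: [3.141, 0.0, 1.45]
wrist_force: [0.1, 0.8, 0.4]
width: 0.094
finger_force: 0.0
time: 3.75
tool_pos: [0.5109, -0.1634, 0.0591]
ee_rot: [3.141, 0.0, 1.451]
wrist_force: [0.3, -0.4, 0.4]
width: 0.0942
finger_force: 0.0
[ 0.51179351 -0.16375262  0.0603383 ] [3.13855203e+00 9.60101915e-04 1.45117063e+00]
```

View pics/w2.png

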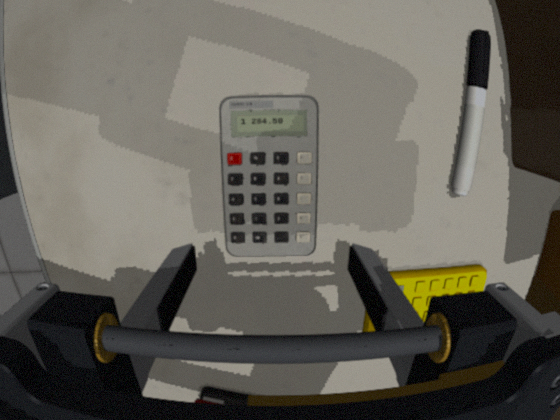

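The wrist view shows the calculator at columns 220-318 and rows 95-255. It is between the fingers laterally, and its rear end is at row 255. The yellow one lies at right, (425,300).

Run:
```python
from h import *
s=dict(np.load('pics/w2.npz'))
for z in (.014,): print((cast(s,[[269,95],[271,255],[221,170],[317,170],[227,245],[315,245]],z,1)*1000).round(1))
```

```text
[[ 521.5  -65.8   14. ]
 [ 508.9 -182.2   14. ]
 [ 481.6 -113.5   14. ]
 [ 548.9 -121.6   14. ]
 [ 476.9 -170.2   14. ]
 [ 542.8 -178.1   14. ]]
```

```bash
python3 -m crank '[[0,[0,0,0.030],[0,0,0]],[0,[0,0,0.020],[0,0,0]],[0,[0,0,0.005],[0,0,0]],[0,[0,0,0],[0,0,0]],[0,[0,0,0],[0,0,0]]]'
python3 -m crank '[[1,[0,0,0],[0,0,0]],[1,[0,0,0],[0,0,0]],[1,[0,0,0],[0,0,0]],[1,[0,0,0],[0,0,0]],[1,[0,0,0],[0,0,0]],[1,[0,0,0],[0,0,0]]]'
```

```text
time: 4.3
tool_pos: [0.5121, -0.1639, 0.0057]
ee_rot: [3.138, 0.001, 1.452]
wrist_force: [0.7, -0.1, 0.1]
width: 0.094
finger_force: 0.0
time: 4.9
tool_pos: [0.5107, -0.1634, 0.004]
ee_rot: [3.141, 0.0, 1.452]
wrist_force: [-1.0, -0.4, 3.4]
width: 0.0689
finger_force: 30.0
```

```bash
python3 -m crank '[[1,[0,0,0],[0,0,-2.5]],[1,[0,0,0],[0,0,-2.5]],[1,[0,0,0],[0,0,-2.3]],[1,[0.025,0.006,0],[0,0,0]],[1,[0.025,0.0056,0],[0,0,0]],[1,[0.020,0,0],[0,0,0]],[1,[0,0,0],[0,0,0]],[1,[0,0,0],[0,0,0]]]'
python3 - <<'E'
from bench import robot, vision
from h import *
s=vision.snapshot("wrist");np.savez('pics/w3.npz',**s)
o=robot.get_obs();print(o['tool_pos'],o['ee_rot'],o['wrist_force'],o['width'])
cv2.imwrite('pics/w3.png',s['color'][:,:,::-1])
H,S,V=hs(s)
blue=box((H>100)&(H<130)&(S>120)&(V>60),0,200,100,450);ys,xs=np.nonzero(blue)
P=cast(s,np.c_[xs,ys],.012,1)
for y0 in range(40,160,10):
    k=(P[:,1]*1000>=y0)&(P[:,1]*1000<y0+10)
    if k.sum(): x=np.sort(P[k,0]*1000); g=np.diff(x); j=np.argmax(g); print(y0,x[0].round(1),x[j].round(1),x[j+1].round(1),x[-1].round(1))
E
```

```text
time: 5.7
tool_pos: [0.5222, -0.0924, 0.004]
ee_rot: [3.14, -0.001, 1.58]
wrist_force: [-0.0, 2.5, 4.6]
width: 0.0688
finger_force: 29.9
[ 0.52216996 -0.09280573  0.00400793] [ 3.14020283e+00 -1.15428807e-03  1.57886056e+00] [1.48905932e-03 3.41263934e+00 3.88521235e+00] 0.06849418993188527
50 453.0 463.0 577.3 587.3
60 455.8 456.4 577.9 585.6
```

View pics/w3.png

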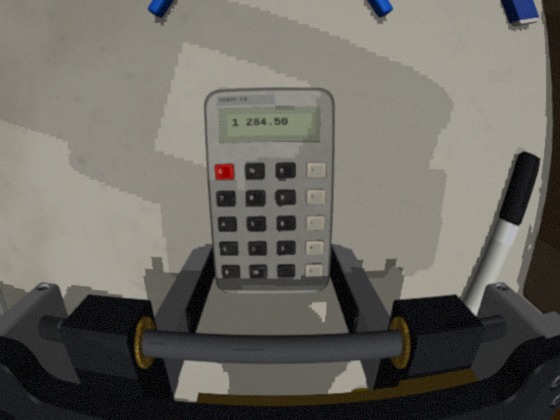

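The wrist view shows the calculator held straight at columns 205-334, with the wing tips ahead at (160,8) and (378,8), centred on it. I'll slide it in.

```bash
python3 -m crank '[[1,[0.020,-0.0007,0],[0,0,0]],[1,[0.020,0,0],[0,0,0]],[1,[0.020,0,0],[0,0,0]],[1,[0.015,0,0],[0,0,0]]]'
python3 -m crank '[[1,[0.015,0,0],[0,0,0]],[1,[0.015,0,0],[0,0,0]],[1,[0.015,0,0],[0,0,0]],[1,[0.015,0,0],[0,0,0]],[1,[0.004,0,0],[0,0,0]],[1,[0,0,0],[0,0,0]]]'
python3 -m crank '[[0,[0,0,0],[0,0,0]],[0,[0,0,0],[0,0,0]],[0,[0,0,0],[0,0,0]],[0,[0,0,0],[0,0,0]],[0,[0,0,0],[0,0,0]]]'
```

```text
time: 6.15
tool_pos: [0.5207, -0.0198, 0.004]
ee_rot: [3.141, 0.003, 1.578]
wrist_force: [-1.1, -3.1, 4.5]
width: 0.0688
finger_force: 30.0
time: 6.75
tool_pos: [0.5201, 0.0463, 0.004]
ee_rot: [3.141, 0.0, 1.58]
wrist_force: [0.2, -0.5, 5.6]
width: 0.0688
finger_force: 30.0
time: 7.25
tool_pos: [0.5194, 0.0458, 0.0031]
ee_rot: [-3.141, -0.0, 1.579]
wrist_force: [0.3, 0.4, -0.1]
width: 0.0936
finger_force: 0.0
```

```bash
python3 -m crank '[[0,[0,0,-0.030],[0,0,0]],[0.68,[-0.010,0,-0.030],[0,0,0]],[0.68,[-0.030,0,0],[0,0,0]],[0.68,[-0.020,0,0],[0,0,0]],[0.68,[0,0,0],[0,0,0]],[0.68,[0,0,0],[0,0,0]]]'
python3 - <<'E'
from bench import robot, vision
from h import *
s=vision.snapshot("wrist");np.savez('pics/w4.npz',**s)
o=robot.get_obs();print(o['tool_pos'],o['ee_rot'],o['width'])
cv2.imwrite('pics/w4.png',s['color'][:,:,::-1])
E
```

```text
time: 7.85
tool_pos: [0.52, -0.014, 0.0633]
ee_rot: [-3.141, -0.001, 1.578]
wrist_force: [0.5, 1.2, -0.6]
width: 0.0574
finger_force: 0.0
[ 0.5199614  -0.01361268  0.06317429] [-3.14101178e+00 -6.82488066e-04  1.57887130e+00] 0.05355005289264729
```

View pics/w4.png

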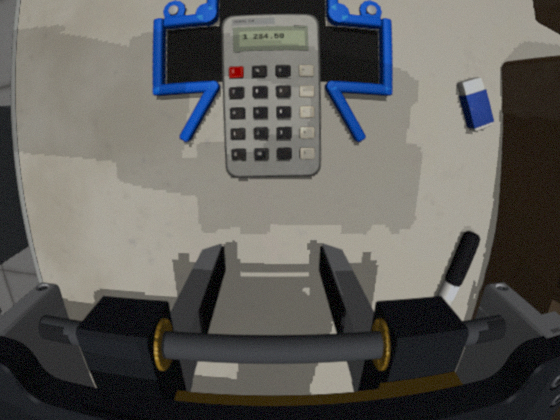

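The wrist view shows the calculator through the mouth, straight and centred (columns 224-320), with its rear at row 175. The fingers are behind it. I'll lower them and push.

```bash
python3 -m crank '[[0.68,[0,0,0.030],[0,0,0]],[0.68,[0,0,0.020],[0,0,0]],[0.68,[0,0,0.008],[0,0,0]],[0.68,[0,0,0],[0,0,0]],[0.68,[0.015,0,0],[0,0,0]],[0.68,[0.008,0,0],[0,0,0]],[0.68,[0.008,0,0],[0,0,0]],[0.68,[0.010,0,0],[0,0,0]]]'
python3 -m crank '[[0.68,[0.012,0,0],[0,0,0]],[0.68,[0.012,0,0],[0,0,0]],[0.68,[0.012,0,0],[0,0,0]],[0.68,[0.012,0,0],[0,0,0]],[0.68,[0.012,0,0],[0,0,0]],[0.68,[0.012,0,0],[0,0,0]],[0.68,[0.012,0,0],[0,0,0]],[0.68,[0.008,0,0],[0,0,0]]]'
```

```text
time: 8.7
tool_pos: [0.5206, 0.0274, 0.0065]
ee_rot: [3.14, 0.001, 1.579]
wrist_force: [0.7, -0.0, 0.3]
width: 0.0301
finger_force: 0.6
time: 9.5
tool_pos: [0.519, 0.1201, 0.0054]
ee_rot: [-3.141, -0.0, 1.58]
wrist_force: [1.1, -0.6, 0.5]
width: 0.03
finger_force: 0.6
```

```bash
python3 -m crank '[[0.68,[0.006,0,0],[0,0,0]],[0.68,[0.006,0,0],[0,0,0]],[0.68,[0.003,0,0],[0,0,0]],[0.68,[0,0,0],[0,0,0]]]'
python3 -m crank '[[0.68,[0.002,0,0],[0,0,0]],[0.68,[0,0,0],[0,0,0]]]'
python3 - <<'E'
from bench import robot, vision
from h import *
s=vision.snapshot("wrist");np.savez('pics/w5.npz',**s)
o=robot.get_obs();print(o['tool_pos'],o['wrist_force'])
t=vision.snapshot("top");np.savez('pics/t5.npz',**t)
cv2.imwrite('pics/w5.png',s['color'][:,:,::-1])
E
```

```text
time: 9.9
tool_pos: [0.5188, 0.1344, 0.0053]
ee_rot: [-3.141, -0.0, 1.579]
wrist_force: [0.1, 0.1, 0.6]
width: 0.0297
finger_force: 0.0
time: 10.1
tool_pos: [0.5188, 0.1359, 0.0053]
ee_rot: [-3.141, -0.0, 1.579]
wrist_force: [0.3, -1.0, 1.2]
width: 0.0302
finger_force: 0.0
[0.51884032 0.13587025 0.00530037] [ 0.00971635  1.62288675 -0.14150046]
```

View pics/w5.png

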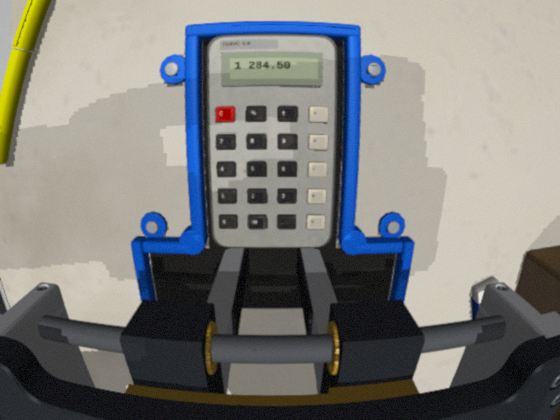

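The wrist view shows the calculator in the bay (columns 207-335), with its front at row 37 and the back wall's inner face at about row 34. It is almost home, so I'll push gently until it makes contact.

```bash
for i in 1; do python3 -m crank '[[0.68,[0.0015,0,0],[0,0,0]],[0.68,[0,0,0],[0,0,0]]]'|egrep 'pos|force'; python3 -m crank '[[0.68,[0.0015,0,0],[0,0,0]],[0.68,[0,0,0],[0,0,0]]]'|egrep 'pos|force'; python3 -m crank '[[0.68,[0.0015,0,0],[0,0,0]],[0.68,[0,0,0],[0,0,0]]]'|egrep 'pos|force'; done
```

```text
tool_pos: [0.5189, 0.136, 0.0054]
wrist_force: [-0.1, -5.8, 0.2]
finger_force: 2.4
tool_pos: [0.5189, 0.1361, 0.0054]
wrist_force: [0.2, -8.0, 1.4]
finger_force: 4.2
tool_pos: [0.5189, 0.1361, 0.0055]
wrist_force: [-0.8, -11.5, 1.9]
finger_force: 5.9
```

```bash
python3 -m crank '[[0.68,[-0.008,0,0],[0,0,0]],[0.68,[-0.010,0,0],[0,0,0]],[0.68,[0,0,-0.03],[0,0,0]],[0.68,[0,0,-0.045],[0,0,0]],[0.68,[0,0,-0.045],[0,0,0]],[0,[0,0,-0.045],[0,0,0]],[0,[0,0,-0.030],[0,0,0]]]' | head -2
python3 -m crank '[[0,[-0.043,-0.0045,0],[0,0,0]],[0,[-0.043,-0.0045,0],[0,0,0]],[0,[-0.043,-0.0045,0],[0,0,0]],[0,[-0.043,-0.0045,0],[0,0,0]],[0,[-0.043,-0.0045,0],[0,0,0]],[0,[-0.043,-0.0045,0],[0,0,0]],[0,[-0.043,-0.0045,0],[0,0,0]],[0,[-0.043,-0.0045,0],[0,0,0]]]' | head -2
python3 -m crank '[[0,[-0.043,-0.0045,0],[0,0,0]],[0,[-0.043,-0.0045,0],[0,0,0]],[0,[-0.043,-0.0045,0],[0,0,0]],[0,[0,0,0],[0,0,0]]]' | head -2
python3 -m crank '[[0,[0,0,0],[0,0,-8.4]],[0,[0,0,0],[0,0,-8.4]],[0,[0,0,0],[0,0,-8.4]],[0,[0,0,0],[0,0,-8.4]],[0,[0,0,0],[0,0,-8.4]],[0,[0,0,0],[0,0,-8.4]],[0,[0,0,0],[0,0,-8.4]],[0,[0,0,0],[0,0,-8.4]]]' | head -3
python3 -m crank '[[0,[0,0,0],[0,0,0]],[0,[0,0,0],[0,0,0]]]'
python3 - <<'E'
from bench import robot, vision
from h import *
s=vision.snapshot("wrist");np.savez('pics/w6.npz',**s);t=vision.snapshot("top");np.savez('pics/t6.npz',**t)
o=robot.get_obs();print(o['tool_pos'],o['ee_rot'])
im=s['color'][:,:,::-1].copy();
cv2.imwrite('pics/w6.png',im)
H,S,V=hs(s); red=((H<8)|(H>172))&(S>110)
c=big(red)[0];print(c.min(0),c.max(0),rect(cast(s,c,.046,1)),rect(cast(s,c,.03,1)))
W=heights(s);print('zred',np.percentile(W[red][:,2],[10,50,90]))
# tray along-axis edges at the centre column from earlier views
for n,cols in (('w4',(190,210,335,350)),('w5',(260,270,280))):
    q=dict(np.load(f'pics/{n}.npz'));H,S,V=hs(q);b=(H>100)&(H<130)&(S>120)&(V>60)
    for u in cols:
        r=np.nonzero(b[:,u])[0]; 
        runs=np.split(r,np.where(np.diff(r)>1)[0]+1)
        for k in runs:
            if len(k)>2: print(n,u,k[0],k[-1],(cast(q,[[u,k[0]-.5],[u,k[-1]+.5]],.012,1)*1000)[:,:2].round(1).tolist())
E
```

```text
time: 11.5
tool_pos: [0.5201, 0.1229, 0.2047]
time: 12.3
tool_pos: [0.4857, -0.2233, 0.2007]
time: 12.7
tool_pos: [0.4722, -0.3556, 0.1993]
time: 13.5
tool_pos: [0.4739, -0.3497, 0.2006]
ee_rot: [3.14, 0.001, 2.759]
time: 13.7
tool_pos: [0.4738, -0.3503, 0.2006]
ee_rot: [3.141, 0.0, 2.75]
wrist_force: [0.3, -0.2, -0.5]
width: 0.0938
finger_force: 0.0
[ 0.47363824 -0.35058625  0.20054097] [3.14120344e+00 2.45788134e-04 2.75036609e+00]
[241 135] [268 261] (array([ 472.8, -369.1]), array([140.6,  26.7]), -21.3) (array([ 476.4, -371.5]), array([147.3,  27.9]), -21.3)
zred [0.00928617 0.04547089 0.3231994 ]
w4 190 15 24 [[460.6, 147.0], [460.9, 139.0]]
w4 190 81 92 [[461.6, 96.4], [461.6, 87.6]]
w4 190 117 137 [[461.5, 70.1], [461.2, 54.9]]
w4 210 0 21 [[475.0, 158.0], [475.6, 140.2]]
w4 210 80 102 [[476.3, 96.4], [476.3, 79.7]]
w4 335 0 21 [[564.8, 158.8], [564.6, 141.0]]
w4 335 80 103 [[564.6, 97.2], [564.8, 79.8]]
w4 350 14 24 [[575.7, 148.5], [575.6, 139.7]]
w4 350 81 92 [[575.5, 97.2], [575.6, 88.4]]
w4 350 109 129 [[575.9, 76.7], [576.4, 61.5]]
w5 260 21 33 [[512.2, 271.8], [512.3, 264.3]]
w5 270 21 33 [[517.4, 271.8], [517.5, 264.3]]
w5 280 21 33 [[522.7, 271.9], [522.8, 264.4]]
```

View pics/w6.png

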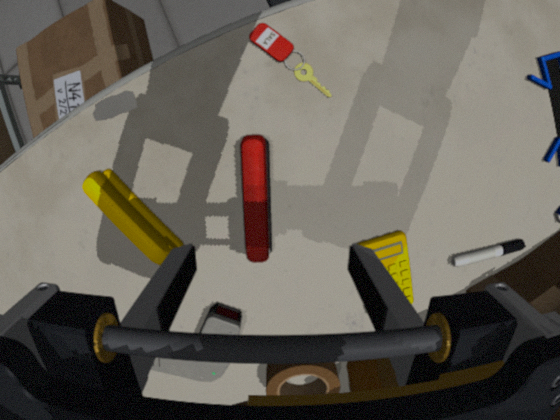

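The wrist view shows the red stapler at columns 241-268 and rows 135-261, with its axis along tool x. The yellow one is clear at (135,215). I'll correct the pose and grasp.

```bash
python3 -m crank '[[0.36,[-0.007,-0.018,0],[0,0,0]],[0.36,[0,0,0],[0,0,-1.1]],[0.36,[0,0,0.045],[0,0,0]],[0.36,[0,0,0.045],[0,0,0]],[0.36,[0,0,0.03],[0,0,0]],[0.36,[0,0,0],[0,0,0]],[0.36,[0,0,0],[0,0,0]]]'
python3 - <<'E'
from bench import robot, vision
from h import *
s=vision.snapshot("wrist");np.savez('pics/w7.npz',**s)
o=robot.get_obs();p=o['tool_pos'];y=o['ee_rot'][2];print(p,y)
H,S,V=hs(s); red=((H<8)|(H>172))&(S>110)
c=big(red)[0];a=rect(cast(s,c,.046,1));print(c.min(0),c.max(0),a)
d=a[0]/1000-p[:2];print('tool dx,dy mm',1000*(d@[np.cos(y),np.sin(y)]),1000*(d@[np.sin(y),-np.cos(y)]))
cv2.imwrite('pics/w7.png',s['color'][:,:,::-1])
E
```

```text
time: 14.5
tool_pos: [0.4731, -0.3708, 0.0807]
ee_rot: [3.141, -0.0, 2.771]
wrist_force: [0.2, 0.2, 0.6]
width: 0.0603
finger_force: 0.0
[ 0.47397606 -0.37147402  0.08248328] 2.770796995447412
[252 134] [292 315] (array([ 471.6, -369.4]), array([138.7,  27.1]), -20.9)
tool dx,dy mm 2.9661223039461064 1.0720888642139703
```

```bash
python3 -m crank '[[0.36,[0.001,0.001,0.030],[0,0,0]],[0.36,[0,0,0.020],[0,0,0]],[0.36,[0,0,0.009],[0,0,0]],[0.36,[0,0,0],[0,0,0]],[1,[0,0,0],[0,0,0]],[1,[0,0,0],[0,0,0]],[1,[0,0,0],[0,0,0]],[1,[0,0,0],[0,0,0]]]'
python3 -m crank '[[1,[0,0,0],[0,0,0]],[1,[0,0,0],[0,0,0]]]'
python3 - <<'E'
from bench import robot, vision
from h import *
s=vision.snapshot("wrist")
o=robot.get_obs();p=o['tool_pos'];y=o['ee_rot'][2];print(p,y,o['finger_force'])
H,S,V=hs(s); red=((H<8)|(H>172))&(S>110)
c=big(red)[0];a=rect(cast(s,c,.046,1));print(c.min(0),c.max(0),a)
d=a[0]/1000-p[:2];print('tool dx,dy mm',1000*(d@[np.cos(y),np.sin(y)]),1000*(d@[np.sin(y),-np.cos(y)]))
E
```

```text
time: 15.35
tool_pos: [0.473, -0.3694, 0.0224]
ee_rot: [-3.141, 0.002, 2.771]
wrist_force: [0.7, 0.1, -0.4]
width: 0.0319
finger_force: 0.0
time: 15.55
tool_pos: [0.4727, -0.3696, 0.0221]
ee_rot: [-3.141, 0.001, 2.771]
wrist_force: [0.1, -1.2, 1.5]
width: 0.0266
finger_force: 30.0
[ 0.47272021 -0.36960689  0.02213771] 2.771047833245957 29.998234435915947
[245 140] [298 335] (array([ 459. , -364.1]), array([113.2,  26.7]), -21.5)
tool dx,dy mm 14.78319436749285 0.1647332926011869
```

```bash
python3 -m crank '[[1,[0,0,-0.02],[0,0,0]],[1,[0,0,-0.04],[0,0,0]],[1,[0,0,-0.04],[0,0,0]],[1,[0,0,0],[0,0,-7.2]],[1,[0,0,0],[0,0,-7.3]],[1,[0,0,0],[0,0,-7.2]],[1,[0,0,0],[0,0,0]]]'
python3 -m crank '[[1,[-0.0041,0.0375,0],[0,0,0]],[1,[-0.0041,0.0375,0],[0,0,0]],[1,[-0.0041,0.0375,0],[0,0,0]],[1,[-0.0041,0.0375,0],[0,0,0]],[1,[-0.0041,0.0375,0],[0,0,0]],[1,[-0.0041,0.0375,0],[0,0,0]],[1,[-0.0041,0.0375,0],[0,0,0]]]' |head -2
python3 -m crank '[[1,[-0.0041,0.0375,0],[0,0,0]],[1,[-0.0041,0.0375,0],[0,0,0]],[1,[-0.0041,0.0375,0],[0,0,0]],[1,[-0.0041,0.0375,0],[0,0,0]],[1,[-0.0041,0.0375,0],[0,0,0]],[1,[-0.0041,0.0375,0],[0,0,0]],[1,[0,0,0],[0,0,0]],[1,[0,0,0],[0,0,0]]]'
python3 - <<'E'
from bench import robot, vision
from h import *
s=vision.snapshot("wrist");t=vision.snapshot("scene");o=robot.get_obs();p=o['tool_pos'];y=o['ee_rot'];print(p,y)
dz=p[2]-.0221
H,S,V=hs(s); red=((H<8)|(H>172))&(S>110); c=big(red)[0]
print('wrist front end',rect(cast(s,c,.046+dz,1)),c.min(0),c.max(0), (cast(s,c[c[:,1].argmin()],.036+dz,1)*1000).round(1))
cv2.imwrite('pics/w8.png',s['color'][:,:,::-1])
cv2.imwrite('pics/s8.png',cv2.resize(t['color'][220:340,230:360,::-1],None,fx=5,fy=5))
E
```

```text
time: 16.3
tool_pos: [0.472, -0.3683, 0.1202]
ee_rot: [3.14, -0.002, -3.134]
wrist_force: [0.6, 0.7, -3.6]
width: 0.0265
finger_force: 30.0
time: 17.0
tool_pos: [0.4985, -0.1045, 0.1207]
time: 17.8
tool_pos: [0.5212, 0.1194, 0.1206]
ee_rot: [-3.141, -0.002, -3.133]
wrist_force: [-0.2, 1.1, -3.0]
width: 0.0264
finger_force: 30.0
[0.52144329 0.11802507 0.12089656] [-3.14078486e+00 -1.19991188e-03 -3.13524675e+00]
wrist front end (array([505.8, 119.3]), array([113.9,  27.9]), -0.4) [245 138] [298 335] [[449.5 119.6 134.8]]
```

View pics/w8.png

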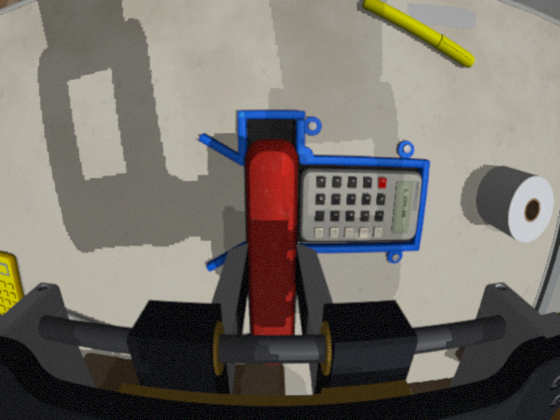

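The wrist view shows the stapler held over the cross compartment, parallel to it, with its front end at (270,140). The calculator sits snug in the bay, and the label roll is untouched. I'll lower it.

```bash
python3 -m crank '[[1,[0,0,0.03],[0,0,0]],[1,[0,0,0.03],[0,0,0]],[1,[0,0,0.016],[0,0,0]],[1,[0,0,0],[0,0,0]],[1,[0,0,0],[0,0,0]]]'
python3 - <<'E'
from bench import robot, vision
from h import *
s=vision.snapshot("wrist");o=robot.get_obs();p=o['tool_pos'];y=o['ee_rot'];print(p,y)
dz=p[2]-.0221
H,S,V=hs(s); red=((H<8)|(H>172))&(S>110); c=big(red)[0]
print(rect(cast(s,c,.046+dz,1)),(cast(s,c[c[:,1].argmin()],.036+dz,1)*1000).round(1))
cv2.imwrite('pics/w9.png',s['color'][60:300,120:440,::-1])
b=(H>100)&(H<130)&(S>120)&(V>60)
for r in (130,140): 
    u=np.nonzero(b[r])[0]; 
    for k in np.split(u,np.where(np.diff(u)>1)[0]+1):
        if len(k)>2: print(r,k[0],k[-1],(cast(s,[[k[0]-.5,r],[k[-1]+.5,r]],.012,1)*1000)[:,:2].round(1).tolist())
E
```

```text
time: 18.4
tool_pos: [0.522, 0.1178, 0.0457]
ee_rot: [-3.141, -0.0, -3.136]
wrist_force: [1.2, -0.3, -2.7]
width: 0.0264
finger_force: 30.0
[0.52278474 0.1181327  0.04666669] [ 3.14156469e+00  2.00493605e-03 -3.13503629e+00]
(array([506.5, 117.2]), array([112.9,  26.8]), 0.5) [[450.8 110.1  60.6]]
130 228 240 [[448.0, 88.0], [448.1, 96.6]]
130 306 321 [[447.8, 139.1], [447.5, 149.7]]
130 333 338 [[447.3, 157.1], [447.1, 161.2]]
140 179 188 [[453.9, 54.4], [454.1, 61.4]]
140 228 240 [[454.7, 88.0], [454.8, 96.6]]
140 306 317 [[454.4, 139.3], [454.2, 147.2]]
```

View pics/w9.png

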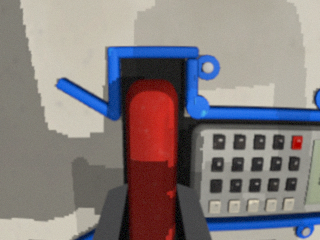

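The crop shows the stapler's front end inside the cross outline, with even gaps both sides (red at columns 128-178, walls at 118 and 188). I'll set it down.

```bash
python3 -m crank '[[1,[0,0,0.012],[0,0,0]],[1,[0,0,0.006],[0,0,0]],[1,[0,0,0.003],[0,0,0]],[1,[0,0,0],[0,0,0]],[1,[0,0,0],[0,0,0]]]'
python3 -m crank '[[1,[0,0,0.0015],[0,0,0]],[1,[0,0,0],[0,0,0]],[1,[0,0,0],[0,0,0]]]'
```

```text
time: 18.95
tool_pos: [0.522, 0.1188, 0.0272]
ee_rot: [-3.141, 0.001, -3.133]
wrist_force: [-5.0, -0.8, 11.5]
width: 0.0262
finger_force: 30.0
time: 19.25
tool_pos: [0.522, 0.1188, 0.0271]
ee_rot: [-3.141, 0.001, -3.133]
wrist_force: [-8.9, -1.2, 16.6]
width: 0.0264
finger_force: 30.0
```

Run:
```python
from bench import robot, vision
from h import *
for n in ('scene','top','wrist'):
    s=vision.snapshot(n);np.savez(f'pics/{n}10.npz',**s);W=heights(s,n=='wrist')*1000;H,S,V=hs(s)
    red=((H<8)|(H>172))&(S>110)
    k=(W[...,0]>425)&(W[...,0]<620)&(W[...,1]>80)&(W[...,1]<155)&(W[...,2]<75)&(s['z_map']>0)
    print(n,'red x range',np.percentile(W[k&red][:,0],[0,2,98,100]).round(1) if (k&red).any() else None)
    for x0 in range(430,620,10):
        j=k&(W[...,0]>=x0)&(W[...,0]<x0+10)
        r=j&red
        if r.sum()>1: p=W[r];print(x0,r.sum(),'redtop z',np.percentile(p[:,2],90).round(1),'y',np.percentile(p[:,1],[5,95]).round(1))
```

```text
scene red x range [454.9 455.7 596.4 600.5]
450 14 redtop z 45.3 y [115.6 132.4]
460 21 redtop z 44.1 y [114.2 132.7]
470 19 redtop z 48.5 y [114.9 134. ]
480 10 redtop z 49.6 y [115.9 130.3]
550 17 redtop z 51.5 y [112.9 133.9]
560 25 redtop z 58.5 y [114.7 133.3]
570 27 redtop z 55.5 y [114.  134.8]
580 24 redtop z 54.6 y [112.1 134.3]
590 12 redtop z 48.9 y [116.7 134.3]
600 2 redtop z 22.1 y [113.7 122.4]
top red x range None
wrist red x range [452.3 454.2 583.8 595.3]
450 775 redtop z 44.5 y [107.5 128.5]
460 1041 redtop z 47.4 y [106.3 130.1]
470 990 redtop z 48.5 y [106.3 130.3]
480 982 redtop z 49.3 y [106.3 130.6]
490 930 redtop z 50.1 y [106.2 130.3]
500 893 redtop z 51.0 y [106.8 130.6]
510 870 redtop z 51.9 y [106.3 131.5]
520 792 redtop z 52.8 y [106.4 130.6]
530 720 redtop z 53.6 y [107.5 130.2]
540 676 redtop z 54.5 y [107.4 130.7]
550 644 redtop z 55.2 y [106.6 130.8]
560 96 redtop z 53.7 y [103.2 132.3]
570 19 redtop z 17.8 y [103. 136.]
580 195 redtop z 55.8 y [110.4 130.2]
590 19 redtop z 52.5 y [ 98.3 129.8]
```

The depth shows the stapler tilted about 5°, its far end resting on the end wall at x≈600. It lies about 5 mm too far out, so I'll lift, shift it towards the robot and lower again.

```bash
python3 -m crank '[[1,[0,0,-0.010],[0,0,0]],[1,[0,0,-0.012],[0,0,0]],[1,[0.005,0,0],[0,0,0]],[1,[0,0,0],[0,0,0]],[1,[0,0,0],[0,0,0]]]'
python3 - <<'E'
from bench import robot, vision
from h import *
for n in ('scene','wrist'):
    s=vision.snapshot(n);W=heights(s,n=='wrist')*1000;H,S,V=hs(s)
    red=((H<8)|(H>172))&(S>110)
    k=(W[...,0]>425)&(W[...,0]<620)&(W[...,1]>80)&(W[...,1]<155)&(W[...,2]<85)&(s['z_map']>0)&red
    print(n,'red x',np.percentile(W[k][:,0],[0,2,98,100]).round(1))
    for x0 in (460,480,520,550,580):
        j=k&(W[...,0]>=x0)&(W[...,0]<x0+10)
        if j.sum()>1: print(x0,np.percentile(W[j][:,2],90).round(1))
# base/dark points: non-blue things above 6mm near the ends, initial free view w6 for base vs red extents along stapler axis
s=dict(np.load('pics/w6.npz'));W=heights(s)*1000;H,S,V=hs(s)
a=np.deg2rad(158.7);d=W[...,:2]-[472.7,-369.6];u=d@[np.cos(a),np.sin(a)];v=d@[np.sin(a),-np.cos(a)]
k=(abs(v)<22)&(abs(u)<95)&(W[...,2]>4)&(s['z_map']>0)&(W[...,2]<60);red=((H<8)|(H>172))&(S>110)
print('all u',np.percentile(u[k],[0,1,99,100]).round(1),'red u',np.percentile(u[k&red],[0,1,99,100]).round(1),'v',np.percentile(v[k],[1,99]).round(1),np.percentile(v[k&red],[1,99]).round(1))
E
```

```text
time: 19.9
tool_pos: [0.5161, 0.1188, 0.0441]
ee_rot: [-3.141, -0.001, -3.133]
wrist_force: [0.2, -0.0, -2.4]
width: 0.0263
finger_force: 30.0
scene red x [449.1 450.  591.1 593.1]
460 64.9
480 65.2
550 75.1
580 71.0
wrist red x [446.3 448.4 560.6 594.3]
460 65.8
480 67.2
520 69.9
550 71.6
580 71.1
all u [-77.  -72.5  68.6  70.4] red u [-74.5 -70.2  68.   69.8] v [-16.9  16.2] [-12.9  12.9]
```

```bash
python3 -m crank '[[1,[0,0,0.010],[0,0,0]],[1,[0,0,0.005],[0,0,0]],[1,[0,0,0.003],[0,0,0]],[1,[0,0,0.002],[0,0,0]],[1,[0,0,0.002],[0,0,0]],[1,[0,0,0],[0,0,0]]]'
python3 - <<'E'
from bench import robot, vision
from h import *
for n in ('scene','wrist'):
    s=vision.snapshot(n);W=heights(s,n=='wrist')*1000;H,S,V=hs(s)
    red=((H<8)|(H>172))&(S>110)
    k=(W[...,0]>425)&(W[...,0]<620)&(W[...,1]>80)&(W[...,1]<155)&(W[...,2]<85)&(s['z_map']>0)&red
    print(n,'red x',np.percentile(W[k][:,0],[0,2,98,100]).round(1))
    for x0 in (460,480,520,550,580):
        j=k&(W[...,0]>=x0)&(W[...,0]<x0+10)
        if j.sum()>1: print(x0,np.percentile(W[j][:,2],90).round(1))
E
```

```text
time: 20.6
tool_pos: [0.5173, 0.1188, 0.0233]
ee_rot: [-3.141, 0.001, -3.133]
wrist_force: [0.2, -1.1, 1.1]
width: 0.026
finger_force: 30.0
scene red x [448.  448.7 593.  593.2]
460 44.1
480 48.4
550 48.0
580 46.1
wrist red x [443.2 448.8 556.6 586.5]
460 47.3
480 47.8
520 48.8
550 49.3
580 47.5
```

```bash
python3 -m crank '[[1,[0,0,0.0015],[0,0,0]],[1,[0,0,0.001],[0,0,0]],[1,[0,0,0],[0,0,0]]]'
python3 - <<'E'
from bench import robot, vision
from h import *
s=vision.snapshot('wrist');W=heights(s)*1000;H,S,V=hs(s)
k=((H<8)|(H>172))&(S>110)&(abs(W[...,1]-118)<30)
for x0 in (460,480,500,520,550):
    j=k&(W[...,0]>=x0)&(W[...,0]<x0+10);print(x0,np.percentile(W[j][:,2],90).round(1))
E
```

```text
time: 21.0
tool_pos: [0.518, 0.1188, 0.0219]
ee_rot: [-3.142, 0.003, -3.133]
wrist_force: [1.2, -1.2, 5.0]
width: 0.0263
finger_force: 30.0
460 47.0
480 47.2
500 47.2
520 47.2
550 47.1
```

It is flat on the table. Now I'll release, lift clear and check.

```bash
python3 -m crank '[[0.55,[0,0,0],[0,0,0]],[0.55,[0,0,0],[0,0,0]],[0.55,[0,0,0],[0,0,0]],[0.55,[0,0,0],[0,0,0]]]'
python3 -m crank '[[0.55,[0,0,-0.02],[0,0,0]],[0.55,[0,0,-0.04],[0,0,0]],[0.55,[0,0,-0.045],[0,0,0]],[0.55,[0,0,-0.045],[0,0,0]],[0.55,[-0.02,0,-0.03],[0,0,0]],[0.55,[0,0,0],[0,0,0]],[0.55,[0,0,0],[0,0,0]]]'
python3 - <<'E'
from bench import robot, vision
from h import *
for n in ('wrist','scene'):
    s=vision.snapshot(n);W=heights(s,n=='wrist')*1000;H,S,V=hs(s)
    k=((H<8)|(H>172))&(S>110)&(abs(W[...,1]-118)<30)&(abs(W[...,0]-520)<100)&(W[...,2]<80)
    p=W[k];print(n,'red x',np.percentile(p[:,0],[1,99]).round(1),'y',np.percentile(p[:,1],[2,98]).round(1),'ztop',[np.percentile(p[abs(p[:,0]-x)<8][:,2],90).round(1) for x in (460,490,520,550,580)])
    if n=='wrist':
        print(rect(cast(s,big(k)[0],.046,1)))
        g=(abs(W[...,0]-519)<25)&(W[...,1]>138)&(W[...,1]<275)&(S<60)&(V>60)&(W[...,2]>8)
        print('calc y',np.percentile(W[g][:,1],[1,99]).round(1))
        b=(H>100)&(H<130)&(S>120)&(V>60)&(abs(W[...,0]-519)<25)&(W[...,1]>240);print('back wall y',np.percentile(W[b][:,1],[2,98]).round(1))
E
```

```text
time: 21.45
tool_pos: [0.5163, 0.1189, 0.0199]
ee_rot: [-3.141, -0.001, -3.133]
wrist_force: [-0.2, -0.3, -0.0]
width: 0.0421
finger_force: 0.0
time: 22.15
tool_pos: [0.537, 0.119, 0.2004]
ee_rot: [3.142, 0.0, -3.133]
wrist_force: [-1.3, -0.6, -0.5]
width: 0.0428
finger_force: 0.0
wrist red x [449.3 587.7] y [105.  133.3] ztop [np.float64(46.8), np.float64(47.3), np.float64(47.1), np.float64(47.2), np.float64(45.9)]
(array([517.5, 117.9]), array([140.3,  29.4]), 0.9)
calc y [140.1 261.4]
back wall y [264.4 271. ]
scene red x [451.5 593.1] y [109.3 135.4] ztop [np.float64(47.6), np.float64(45.8), np.float64(47.3), np.float64(45.6), np.float64(46.0)]
```

Run:
```python
from bench import vision
from h import *
n=vision.snapshot('wrist')
for s in (dict(np.load('pics/w5.npz')),n):
    H,S,V=hs(s)
    for x in (505,519,533):
        # sample colours along the bay axis at z=14mm by projecting world points
        ys=np.arange(252,274,1.0);P=np.c_[np.full(len(ys),x),ys,np.full(len(ys),13.)]/1000
        c=P@s['R'].T+s['t'];r=np.arctan2(np.hypot(c[:,0],c[:,1]),c[:,2]);k=r/np.hypot(c[:,0],c[:,1])
        u=(s['cx']+s['fx']*c[:,0]*k).round().astype(int);v=(s['cy']+s['fy']*c[:,1]*k).round().astype(int)
        print(x,[f"{int(y)}:{S[b,a]},{V[b,a]}" for y,a,b in zip(ys,u,v)])
```

```text
505 ['252:34,158', '253:35,159', '254:30,161', '255:17,190', '256:9,170', '257:6,165', '258:12,148', '259:14,144', '260:12,164', '261:13,174', '262:20,188', '263:6,119', '264:87,109', '265:223,168', '266:218,216', '267:210,223', '268:209,226', '269:211,212', '270:217,223', '271:223,209', '272:9,196', '273:21,206']
519 ['252:33,156', '253:36,158', '254:19,173', '255:15,186', '256:10,172', '257:5,164', '258:8,168', '259:6,169', '260:3,165', '261:10,179', '262:16,188', '263:14,131', '264:39,105', '265:228,160', '266:217,214', '267:214,223', '268:218,221', '269:218,216', '270:224,215', '271:129,199', '272:7,187', '273:22,207']
533 ['252:29,160', '253:32,160', '254:33,162', '255:15,185', '256:18,185', '257:12,184', '258:16,189', '259:12,188', '260:16,189', '261:18,187', '262:18,186', '263:18,158', '264:105,102', '265:227,170', '266:218,200', '267:209,223', '268:209,225', '269:221,207', '270:216,214', '271:192,207', '272:8,192', '273:24,206']
505 ['252:37,131', '253:32,143', '254:32,143', '255:27,141', '256:15,151', '257:7,139', '258:8,123', '259:8,123', '260:8,122', '261:9,137', '262:14,142', '263:14,142', '264:52,118', '265:188,152', '266:222,184', '267:222,184', '268:211,196', '269:225,193', '270:169,186', '271:169,186', '272:63,171', '273:15,165']
519 ['252:38,114', '253:36,119', '254:30,137', '255:30,137', '256:17,148', '257:6,133', '258:10,133', '259:10,133', '260:4,136', '261:9,140', '262:18,145', '263:18,145', '264:34,114', '265:176,142', '266:209,188', '267:219,193', '268:219,193', '269:217,190', '270:150,177', '271:39,169', '272:39,169', '273:16,174']
533 ['252:44,110', '253:34,113', '254:27,121', '255:27,121', '256:18,138', '257:15,150', '258:18,153', '259:18,153', '260:16,155', '261:18,154', '262:20,143', '263:20,143', '264:19,118', '265:160,139', '266:229,177', '267:229,177', '268:218,195', '269:220,196', '270:178,185', '271:178,185', '272:73,168', '273:14,168']
```

The calculator meets the back wall with no liner visible between them. The stapler stands flat and is centred.

```bash
python3 -c "
from bench import robot
print(robot.close_job())"
```

```text
the job is handed in; nothing more can be done
None
```

The job is handed in: by my last measurements the calculator is home against the back wall and the stapler stands flat and centred in the cross compartment. On the first lowering, one end of the stapler caught the compartment's end wall, so I lifted it, shifted it about 5 mm and set it down flat. I also viewed 11 pictures, one over the limit of 10.

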